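Isolate the anaesthesia supply and pull its fuses

ROBOT

A 6-joint arm with a two-finger parallel gripper is mounted at the origin on the work surface. World frame = base frame: x ahead of the robot, y to its left, z up, the work surface at z = 0. Lengths are in mm, angles in degrees, forces in N, time in s.
With the tool pointing down it reaches from about 350 to 850 mm from the base axis. Payload 8.1 kg.
Tool frame: the origin (TCP) lies midway between the tips of the shut fingers; the grasp point (between the pads) lies 19 mm behind it (r.grasp_offset is the distance from the TCP to the grasp point, in mm); z points along the fingers, x is the direction in which the jaws open and shut, and the axes are right-handed (so a half turn about z gives the same grasp; the last joint's range is limited). The gripper opens to 85 mm and grips with 20 to 120 N. Pads are 22 mm wide; open, the fingers measure 114 mm over their backs; the gripper's body (76 mm by 85 mm) begins 54 mm behind the grasp point. The pads swing forward as they close: fully open they stand 13 mm farther back than shut.
Start: joints at [-78.232, 7.471, 85.268, -0, 87.261, -4.893], TCP at [172.051, -574.807, 231.292] pointing down, gripper open.
Joint ranges: [-169.43, 169.43], [-51.17, 129.36], [1.28, 143.12], [-76.62, 256.62], [0, 156.53], [-152.29, 152.29]. Speed limits (degrees/s): [136.94, 136.94, 159.86, 180, 180, 180].

INTERFACE

Orientations are given as [roll, pitch, yaw] about the fixed x, y, z axes, in that order (R = Rz(yaw) Ry(pitch) Rx(roll)).
In Python, from bench import r, optics, hand_in gives the robot as it stands.
- The arm moves only by the shell command python3 -m pendant 'ROWS' [FORCE]. ROWS is JSON, a list of rows, each a list of 5 numbers: the opening, from 0 (shut) to 1 (fully open), then the shift along the tool's x, y, z in mm, then the turn about the tool's z in degrees. A call has 1 to 10 rows; each row shifts and turns the commanded pose from where the row before left it, along the tool's axes as they then stand; what a row does not reach is not made up. A row lasts 1/10 s, in which the tool goes at most 50 mm and 8.59 degrees, less where a joint would pass 70% of its speed; a pose out of reach is approached as far as the arm can. A call with a gripper value outside its range is refused whole. The fingers move at their own pace and stop on an object; FORCE is the grip in N (left out, the last holds). Time passes only in rows, so rows that do not move let the fingers close. It gives the time, the measured TCP pose, the force and the opening at its end, in the units of the state.
- r.sense(): the state, without advancing time (a new reading comes with each control period).
- optics.snapshot(name): name is "scene" or "top" or "wrist"; returns (picture, depth): 384x512x3 uint8, blue, green, red; 384x512 float32, mm along the optical axis (not along the pixel's ray), 0 where there is no reading.
- optics.camera_params(name): a dict with "camera_matrix" (3x3 intrinsics, pixels), "eye" and "orientation" of the camera in the world. Camera axes: x right, y down, z forward; pixel columns grow to the right and rows downward; lengths in mm; the calibration is good to about 2 mm. A picture is of the moment at which its call begins: read the wrist's pose just before it. camera_params takes no time and is no camera call; for the wrist camera it gives the pose at the moment of the call.
- hand_in(): hands the job in, once; it reports no verdict.
Trained networks look in the newest picture that a camera, given by its name, has taken for a name from the list of things; names that differ only in an ending like _2 or _b are one class to them, and where a whole thing is asked for, a point or a joint stands for the part that bears it (a point fixed in the world has none). Each returns a list of dicts, best first, with "score" (0 to 1); they miss things now and then, are a little off and sometimes report something else, mostly with a low value. They report only what shows in the picture. A call takes as long as a camera call. They do not tell look-alikes from the thing itself.
- optics.search_frame(camera, query): "at" ([x, y, z] in mm, in world coordinates, good to about 4 mm: the middle of the surface that is visible of it).
The state is a dict: "time": time; "joint_pos": joint angles; "qd": joint speeds; "joint_efforts": joint torques, N m; "tool_pos": TCP position; "tcp_rot": TCP orientation; "ft_force": force on the tool from outside, world axes, zero at the start; "wrist_torque": the same for the moment, N m; "finger_gap": finger opening in mm.
Only numpy, scipy, OpenCV 4.12 (cv2) and the standard library are available. Lean on these libraries where they do the work, as an engineer would, in place of code of your own. Each camera call takes 0.05 s, during which the arm holds its last target. There are 200 camera calls.

TASK

Make the anaesthesia machine's supply safe for servicing: first turn the red rotary isolator handle fully to off and swing its steel lockout hasp right out, and only then bring the fuse switch's main lever down to off, leaving it level with its padlock hole in line with the hole in the yellow lug so that I can hang my padlocks. With the lever off, open the clear cover, put every fuse that is fitted into the blue tray, and shut the cover fully again. Leave the bottle, the breathing filter and the steel bowl where they are.

Things in the scene. Friction and masses are not known exactly. Their poses are not given: they have to be found in the camera images.
- isolator_grip (a point): Rotary isolator: fixed grey box 90 x 90 x 78 mm, face up, with a yellow disc and a red bar handle turning about a vertical axis. Bar: 62 mm long (own x), 22 mm wide (y), 85 to 115 mm above the bench, on a red hub 58 mm across whose top is at 85 mm. This point: on the turning axis, 105 mm above the bench; its axes turn with the handle.
- isolator (a joint): Angle of the red handle (rad): 0 = on, 1.571 = off, at its stop. Off is a quarter turn ANTICLOCKWISE seen from above. About 0.25 N m of friction: it stays where it is left.
- hasp_stud (a point): Lockout hasp: flat steel tongue 58 x 18 x 4 mm with a padlock hole, lying along the top of the red bar (top face 119.5 mm above the bench), turning on a vertical pin near the bar's end. At its free end stands a round steel finger stud 11 mm across, 18 mm tall, top 137 mm above the bench. This point: the stud's centre (half-way up), 46 mm from the pin; own x runs from stud to pin.
- hasp_pivot (a point): Centre of the pin on which the hasp turns, at the height of the stud's centre; it is on the red bar 24 mm from the isolator's axis (at +x of the handle) and moves with the handle.
- hasp (a joint): Angle of the hasp to the bar (rad): 0 = folded on top of the bar, 1.571 = swung right out, square to the bar, at its stop. It swings out ANTICLOCKWISE seen from above. Light friction, stays where it is left; it is meant to be swung out with the handle already at off.
- fuse_switch: Four-pole fuse switch fixed to the bench: grey steel housing 160 mm (own x) x 262 mm (y) x 105 mm tall, 4 mm walls, open on top under a hinged clear cover; the lever is on its -y side, its -x side looks roughly to the robot. Origin: centre of its underside. Four fuse places at x = 0, y = +84, +28, -28, -84 mm, on a black base 58 mm above the bench.
- lever_grip (a point): Main lever: steel arm on the -y side of the fuse switch, swinging in an upright plane 65 mm out from the housing wall (y = -196 mm of the fuse switch), with a round red grip 24 mm across and 65 mm long at its end. This point: middle of the grip, 130 mm from the pivot; the lever runs along its own z axis.
- lever_pivot (a point): Centre of the lever's pivot, 70 mm above the bench; the lever turns about the y axis of the fuse switch.
- main_lever (a joint): Angle of the main lever (rad): 0 = straight up (on); it grows as the lever comes down towards -x of the fuse switch (the robot's side). At 1.571 the lever is level: off, holes in line. It can be pushed on to a stop at 1.72, which is too far: the holes are then out of line. About 0.5 N m of friction: it stays where it is left.
- lever_hole (a point): Centre of the 12 mm padlock hole in the steel plate of the lever, 70 mm from the pivot.
- lug_hole (a point): Centre of the 12 mm padlock hole of the fixed yellow lug beside the lever (given in the lever's plane, so that the distance to the lever's hole is 0 when the two are in line).
- cover_bar (a point): Clear hinged cover of the fuse switch (160 x 262 x 5 mm, blue rim), with a black pull bar on a short stem near its front edge: a round bar 16 mm across and 40 mm long (along the hinge line, own y; pinch it by its ends), centre 35 mm above the cover's underside and 140 mm from the hinge line. This point is the bar's centre; the stem is 16 mm wide along y.
- cover_hinge (a point): Middle of the cover's hinge line, on the rear (+x) rim of the housing, 105 mm above the bench; the line runs along the y axis of the fuse switch.
- cover (a joint): Angle of the cover (rad): 0 = shut, grows as the bar goes up and back (+x), 1.571 = upright, stop at 1.9. Stiff hinge: stays where it is left.
- tray: Loose open blue plastic tray, 210 mm (its x) x 130 mm (its y) x 35 mm tall, walls and floor 5 mm. Origin: centre of its underside.
- disinfectant: Bystander: clear bottle with a blue cap, 60 mm across, 170 mm tall. Origin: centre of its underside.
- filter: Bystander: white breathing filter, a disc 68 mm across with a spigot above and below, 68 mm tall. Origin: centre of its underside.
- dish: Bystander: steel bowl 110 mm across, 45 mm tall. Origin: centre of its underside.
- fuse0_c (a point): Blade fuse (may be absent): white body 46 (own x) x 22 (y) x 44 mm tall (z), about 120 g; at each x end a steel blade 6 mm thick sticks out 16 mm, 9 to 23 mm above its underside. This point: centre of the body. Fitted, it stands upright, blades along the switch's x between copper cheeks (tops 82 mm above bench), held by weight only: lift straight up. 34 mm clear to a neighbour.
- fuse1_c (a point): Blade fuse (may be absent): white body 46 (own x) x 22 (y) x 44 mm tall (z), about 120 g; at each x end a steel blade 6 mm thick sticks out 16 mm, 9 to 23 mm above its underside. This point: centre of the body. Fitted, it stands upright, blades along the switch's x between copper cheeks (tops 82 mm above bench), held by weight only: lift straight up. 34 mm clear to a neighbour.
- fuse2_c (a point): Blade fuse (may be absent): white body 46 (own x) x 22 (y) x 44 mm tall (z), about 120 g; at each x end a steel blade 6 mm thick sticks out 16 mm, 9 to 23 mm above its underside. This point: centre of the body. Fitted, it stands upright, blades along the switch's x between copper cheeks (tops 82 mm above bench), held by weight only: lift straight up. 34 mm clear to a neighbour.
- fuse3_c (a point): Blade fuse (may be absent): white body 46 (own x) x 22 (y) x 44 mm tall (z), about 120 g; at each x end a steel blade 6 mm thick sticks out 16 mm, 9 to 23 mm above its underside. This point: centre of the body. Fitted, it stands upright, blades along the switch's x between copper cheeks (tops 82 mm above bench), held by weight only: lift straight up. 34 mm clear to a neighbour.
Not all that is in view belongs to the job. What is shaped like the part that bears isolator_grip but purple is not meant.

How it is judged:
By the outcome, as a careful person would: the job done as asked, in the order asked, and still so for the second after the job is handed in, with the robot touching nothing.
Of fuse0, fuse1, fuse2, fuse3 only 2 to 4 are there at a start; the rules pass over those that are not, and their reading is None.
At some moment in a run one of tray may be knocked a few centimetres aside while the robot is not near it.
Once in a run the grip may slacken for a moment while it holds something.
It also fails if it takes over 210 s, if anything falls off the work surface, if the arm or the gripper's body presses on something with over 40 N, if the wrist force passes 120 N, or if a joint passes its speed limit or range.

## Working session

There is one attempt and no reset: what is moved stays moved. The work goes in short steps, Python scripts to look and compute and a shell command to move; the robot and the scene stay as the last step left them, time stands still between calls to the robot, and variables do not carry over. Pictures are saved under pics/ and viewed, about 12 in all and at most 16, crops included, and the job is handed in when it is done.

```bash
ls; mkdir -p pics; cat > h.py <<'E'
import numpy as np, cv2
from scipy.spatial.transform import Rotation as R
from bench import r, optics, hand_in
def cam(name):
    p=optics.camera_params(name); return np.array(p["camera_matrix"]),np.array(p["eye"]),p["orientation"]
def rot(o):
    o=np.array(o,float)
    return o if o.shape==(3,3) else R.from_euler('xyz',o,degrees=True).as_matrix()
def cloud(name,save=None):
    K,e,o=cam(name); im,d=optics.snapshot(name)
    if save: cv2.imwrite('pics/'+save+'.png',im)
    v,u=np.mgrid[:384,:512]
    P=np.stack([(u-K[0,2])/K[0,0]*d,(v-K[1,2])/K[1,1]*d,d],-1)@rot(o).T+e
    P[d==0]=np.nan
    return im,P
def go(target,yaw=None):
    """print shift in tool axes to reach target"""
    s=r.sense(); M=rot(s["tcp_rot"]); print("tcp",np.round(s["tool_pos"],1),np.round(s["tcp_rot"],1))
    print("shift tool:",np.round(M.T@(np.array(target)-s["tool_pos"]),1))
E
python3 - <<'E'
from h import *
s=r.sense(); print(s)
print(optics.camera_params("top"),optics.camera_params("scene"))
for c in ["top","scene"]:
    im,P=cloud(c,c+"0"); np.save(c+"P.npy",P)
    for q in ["isolator_grip","hasp_stud","hasp_pivot","fuse_switch","lever_grip","lever_pivot","lug_hole","cover_bar","cover_hinge","tray","disinfectant","filter","dish","fuse0_c"]:
        print(c,q,[(np.round(k["at"]).tolist(),round(k["score"],2)) for k in optics.search_frame(c,q)][:5])
a=cv2.imread('pics/top0.png');b=cv2.imread('pics/scene0.png')
cv2.imwrite('pics/top0b.png',cv2.resize(a,(800,600)))
E
```

```text
pics
{'time': 0.0, 'joint_pos': array([-7.82328662e+01,  7.51537085e+00,  8.53309082e+01,  1.86923932e-03,
        8.72603185e+01, -4.89549177e+00]), 'qd': array([-0.04635543, -0.08347232, -0.00667446,  0.0520728 , -0.0739306 ,
        0.12872511]), 'joint_efforts': array([-3.57823556e-04, -5.69394886e+01, -5.00553060e+01, -1.21814592e-04,
        1.44775759e-02, -6.02513478e-05]), 'tool_pos': array([ 171.9365852 , -574.25967709,  230.22607108]), 'tcp_rot': array([-1.79989043e+02,  1.06049349e-01, -7.33374554e+01]), 'ft_force': array([-0.31503616,  0.19369146,  0.29683175]), 'wrist_torque': array([ 0.01823956, -0.08453994,  0.02775266]), 'finger_gap': 85.47069178853431}
{'camera_matrix': array([[432.38478958,   0.        , 255.01656485],
       [  0.        , 432.38478958, 199.20404557],
       [  0.        ,   0.        ,   1.        ]]), 'eye': array([ 362.07742373,  -73.87377426, 1351.10793905]), 'orientation': array([-167.7548929 ,    0.33325205,  -83.92338582])} {'camera_matrix': array([[455.025131  ,   0.        , 262.52411811],
       [  0.        , 455.025131  , 193.7715091 ]
[... 1134 characters left out ...]
 118.0], 0.5), ([604.0, -464.0, 123.0], 0.45)]
scene hasp_pivot [([603.0, -469.0, 120.0], 0.65)]
scene fuse_switch [([561.0, 4.0, 111.0], 0.7), ([725.0, 268.0, 26.0], 0.63)]
scene lever_grip [([532.0, -178.0, 181.0], 0.86), ([494.0, -330.0, 107.0], 0.67)]
scene lever_pivot [([531.0, -179.0, 182.0], 0.79)]
scene lug_hole [([562.0, 2.0, 109.0], 0.69)]
scene cover_bar [([538.0, 16.0, 107.0], 0.77)]
scene cover_hinge [([537.0, 15.0, 110.0], 0.84)]
scene tray [([491.0, 327.0, 8.0], 0.94)]
scene disinfectant [([763.0, -252.0, 104.0], 0.6)]
scene filter [([778.0, -27.0, 48.0], 0.78)]
scene dish [([728.0, 273.0, 25.0], 0.92), ([537.0, 16.0, 108.0], 0.51)]
scene fuse0_c [([536.0, 15.0, 112.0], 0.73)]
```

View pics/top0b.png

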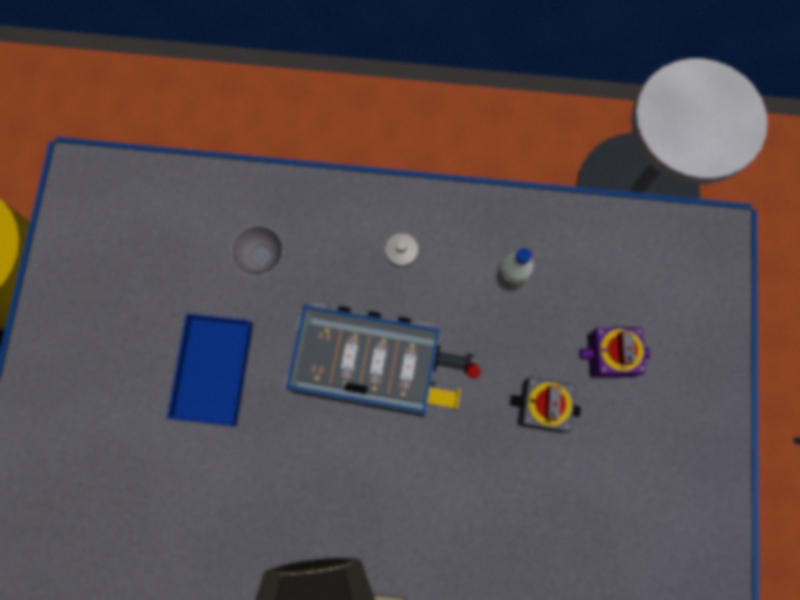

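View pics/scene0.png

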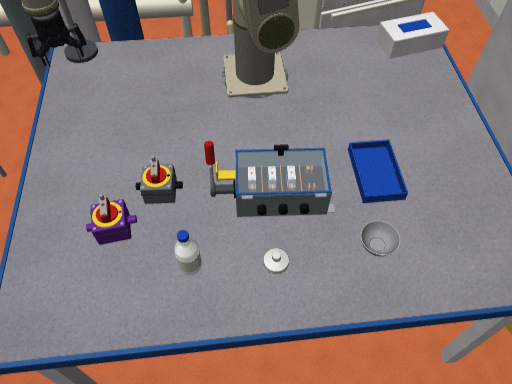

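The grey isolator is at pixel (550,404) in the top view, with the purple look-alike at (620,350). The lever is up with its red ball at (473,370). Three fuses are fitted, and the +y place is empty. Next I'll measure the housing and isolator orientation from the clouds.

```bash
cat > m1.py <<'E'
from h import *
for c in ["top","scene"]:
    im=cv2.imread(f'pics/{c}0.png'); P=np.load(c+"P.npy"); hsv=cv2.cvtColor(im,cv2.COLOR_BGR2HSV)
    blue=(hsv[...,0]>95)&(hsv[...,0]<130)&(hsv[...,1]>100)
    x,y,z=P[...,0],P[...,1],P[...,2]
    for nm,m in [("rim",blue&(z>90)&(z<125)&(abs(x-560)<150)&(abs(y)<200)),("tray",blue&(z<45)&(abs(x-491)<150)&(abs(y-325)<130)&(z>-5))]:
        q=P[m][:,:2].astype(np.float32); b=cv2.minAreaRect(q); print(c,nm,len(q),b,np.round(np.median(P[m][:,2])))
    red=((hsv[...,0]<8)|(hsv[...,0]>172))&(hsv[...,1]>150)
    for nm,m in [("iso red",red&(abs(x-492)<50)&(abs(y+330)<50)&(z>60)),("iso top",(abs(x-492)<50)&(abs(y+330)<50)&(z>114)),("lever red",red&(abs(y+180)<50)&(abs(x-540)<80)&(z>100)),("bar>125",(z>125)&(abs(x-520)<60)&(abs(y-15)<60))]:
        q=P[m]; print(c,nm,len(q),np.round(np.median(q,0),1),np.round(np.percentile(q,[3,97],0),1).tolist() if len(q) else 0)
        if len(q)>8: print(cv2.minAreaRect(q[:,:2].astype(np.float32)))
go([492,-330,300])
E
python3 m1.py
```

```text
top rim 696 ((534.2772216796875, 16.245468139648438), (264.1446228027344, 160.30442810058594), 85.70608520507812) 112.0
top tray 3038 ((496.1993713378906, 328.9109191894531), (146.61178588867188, 217.23439025878906), 89.8892593383789) 6.0
top iso red 105 [ 490.9 -324.7   85.4] [[471.4, -359.5, 79.4], [509.2, -313.0, 102.0]]
((492.28460693359375, -335.32861328125), (44.16933822631836, 51.18878936767578), 23.738805770874023)
top iso top 151 [ 488.4 -336.3  119.5] [[460.8, -346.4, 114.3], [517.2, -328.1, 139.1]]
((489.1359558105469, -336.83355712890625), (59.28733825683594, 19.9055118560791), 3.7525856494903564)
top lever red 64 [ 516.5 -174.1  227.3] [[506.5, -184.5, 183.6], [529.1, -166.5, 232.7]]
((518.2161254882812, -173.35096740722656), (25.50450325012207, 19.961612701416016), 49.630210876464844)
top bar>125 82 [473.8  21.  146.4] [[466.7, 2.4, 140.0], [481.8, 40.3, 151.0]]
((474.6896057128906, 21.40028190612793), (39.45659255981445, 15.588571548461914), 85.65402221679688)
scene rim 620 ((535.2373657226562, 19.415870666503906), (262.0065612792969, 164.33804321289062), 85.5386428833
[... 276 characters left out ...]
97167969, 54.501827239990234), 52.0472297668457)
scene iso top 141 [ 485.3 -335.7  120.1] [[463.6, -346.5, 114.5], [520.5, -326.9, 137.9]]
((490.011962890625, -336.5294494628906), (65.09937286376953, 20.380964279174805), 1.1327195167541504)
scene lever red 190 [ 528.5 -176.4  205.6] [[510.8, -187.0, 171.8], [538.6, -166.3, 230.5]]
((523.5875854492188, -176.580078125), (22.244674682617188, 34.98621368408203), 87.83878326416016)
scene bar>125 85 [479.2  23.2 145.5] [[471.6, 3.8, 127.2], [483.0, 40.8, 151.1]]
((476.50189208984375, 22.859519958496094), (14.117485046386719, 39.709869384765625), 2.931474447250366)
tcp [ 172.  -574.8  231.3] [-180.    -0.   -73.3]
shift tool: [-142.8 -376.7  -68.7]
```

```bash
python3 -m pendant '[[1,-18,-47,-8,-2],[1,-18,-47,-8,-2],[1,-18,-47,-8,-2],[1,-18,-47,-8,-2],[1,-18,-47,-8,-2],[1,-18,-47,-8,-2],[1,-18,-47,-8,-2],[1,-16,-46,-8,-2],[1,0,0,0,0]]'; python3 - <<'E'
from h import *
print(r.sense()["tool_pos"],r.sense()["tcp_rot"]); print(optics.camera_params("wrist"))
im,P=cloud("wrist","w1"); np.save("w1.npy",P)
for q in ["isolator_grip","hasp_stud","hasp_pivot"]:
  print(q,[(np.round(k["at"]).tolist(),round(k["score"],2)) for k in optics.search_frame("wrist",q)][:3])
E
```

```text
time: 2.4
tool_pos: [456.9, -295.4, 295.9]
tcp_rot: [-179.8, -0.1, -56.9]
ft_force: [-0.4, -0.3, 0.3]
finger_gap: 85.7
[ 456.85246371 -295.36542369  295.90624236] [-1.79833063e+02 -9.62764125e-02 -5.69077626e+01]
{'camera_matrix': array([[331.34945132,   0.        , 255.16924591],
       [  0.        , 331.34945132, 194.36734517],
       [  0.        ,   0.        ,   1.        ]]), 'eye': array([ 522.7988293 , -252.47343607,  438.30130184]), 'orientation': array([ 1.62403364e+02, -5.27583962e-02, -5.68304208e+01])}
isolator_grip [([491.0, -330.0, 117.0], 0.7), ([603.0, -459.0, 114.0], 0.7)]
hasp_stud [([605.0, -467.0, 121.0], 0.73), ([492.0, -338.0, 121.0], 0.66)]
hasp_pivot [([612.0, -466.0, 120.0], 0.74), ([491.0, -339.0, 122.0], 0.71)]
```

View pics/w1.png

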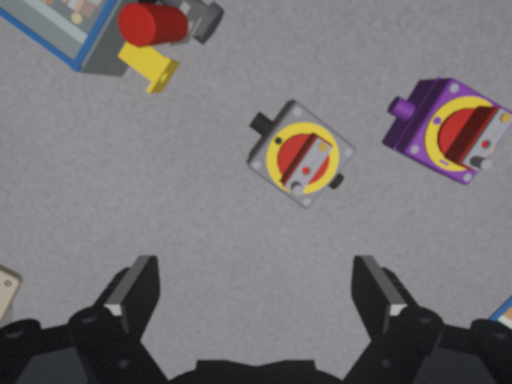

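The wrist view shows the grey isolator at (301,158), with the stud at (296,188) and the pin at (322,147).

```bash
python3 - <<'E'
from h import *
P=np.load("w1.npy"); im=cv2.imread("pics/w1.png"); hsv=cv2.cvtColor(im,cv2.COLOR_BGR2HSV)
x,y,z=P[...,0],P[...,1],P[...,2]; n=(abs(x-492)<50)&(abs(y+330)<60)
red=((hsv[...,0]<8)|(hsv[...,0]>172))&(hsv[...,1]>130)
ye=(hsv[...,0]>18)&(hsv[...,0]<35)&(hsv[...,1]>150)
box=(z>70)&(z<79.5)&n
for nm,m in [("stud",n&(z>132)),("tongue",n&(z>115)&(z<123)),("tongue grey",n&(z>115)&(z<123)&(hsv[...,1]<80)),("yellow",ye&n),("red hub",red&n&(z<92)),("red bar",red&n&(z>97)),("box",box)]:
    q=P[m]; c=cv2.minAreaRect(q[:,:2].astype(np.float32)); print(nm,len(q),np.round(np.median(q,0),1),np.round(c,1) if 0 else c)
for uv in [(296,188),(322,147),(301,158)]: print(uv,np.round(P[uv[1],uv[0]],1))
print(np.round(np.nanmean(P[140:148,319:326],axis=(0,1)),1))
E
```

```text
stud 16238 [ 490.  -327.7  363.8] ((473.3139343261719, -315.7192687988281), (36.43109893798828, 94.28487396240234), 25.814952850341797)
tongue 954 [ 495.9 -334.6  119. ] ((491.00653076171875, -336.45928955078125), (58.50855255126953, 19.786752700805664), 1.2286330461502075)
tongue grey 864 [ 494.6 -334.3  119. ] ((490.62872314453125, -335.8309020996094), (57.78804397583008, 18.657306671142578), 0.7291551232337952)
yellow 1302 [ 498.5 -322.3   77.6] ((491.4710998535156, -335.3822021484375), (73.89305114746094, 76.39441680908203), 21.01030731201172)
red hub 705 [ 490.5 -321.    84.7] ((487.7034606933594, -335.01947021484375), (54.53902816772461, 47.72954559326172), 73.58348846435547)
red bar 297 [ 489.7 -325.3  110.2] ((491.21832275390625, -332.1996765136719), (56.91782760620117, 15.126797676086426), 1.0625526905059814)
box 3741 [ 500.4 -321.7   74.4] ((490.6775817871094, -335.8660888671875), (89.9883041381836, 89.73637390136719), 86.37210083007812)
(296, 188) [ 469.4 -334.   136.7]
(322, 147) [ 513.8 -335.5  120.8]
(301, 158) [ 493.4 -326.4  113.9]
[ 516.5 -333.6  120.2]
```

```bash
python3 -m pendant '[[1,0,0,20,8.3],[1,0,0,20,8.3],[1,0,0,20,8.3],[1,0,0,20,8.2],[1,20,-17,10,0],[1,20.6,-17,10,0],[1,0,0,0,0],[1,0,0,0,0]]'; python3 -c "
from h import *
go([491,-335.8,90])"
```

```text
time: 3.4
tool_pos: [485.3, -341.6, 193.2]
tcp_rot: [179.9, 0.1, -90.6]
ft_force: [-0.4, 0.1, 0.8]
finger_gap: 85.2
tcp [ 485.3 -341.6  193.2] [ 1.799e+02  1.000e-01 -9.060e+01]
shift tool: [ -5.8  -5.8 103.2]
```

```bash
python3 -m pendant '[[1,-6,-6,0,0],[1,0,0,35,0],[1,0,0,35,0],[1,0,0,25,0],[1,0,0,8,0],[0,0,0,0,0],[0,0,0,0,0],[0,0,0,0,0],[0,0,0,0,0],[0,0,0,0,0]]' 60
```

```text
time: 4.4
tool_pos: [493.7, -336.0, 93.2]
tcp_rot: [-179.9, -0.2, -90.4]
ft_force: [-0.5, -3.3, 5.5]
finger_gap: 20.8
```

```bash
python3 -m pendant '[[0,0,0,0,-8],[0,0,0,0,-8],[0,0,0,0,-8],[0,0,0,0,-8],[0,0,0,0,-8],[0,0,0,0,-8],[0,0,0,0,-8],[0,0,0,0,-8],[0,0,0,0,-8],[0,0,0,0,-8]]';python3 -m pendant '[[0,0,0,0,-8],[0,0,0,0,-2],[0,0,0,0,-2],[0,0,0,0,0],[0,0,0,0,0]]'; python3 -c "
from h import *
print(r.sense())"
```

```text
time: 5.4
tool_pos: [490.6, -332.4, 93.1]
tcp_rot: [-179.8, 0.3, -10.1]
ft_force: [-21.6, 16.9, 28.0]
finger_gap: 20.5
time: 5.9
tool_pos: [490.2, -332.2, 93.0]
tcp_rot: [-179.7, 0.3, 1.4]
ft_force: [-21.9, 17.4, 27.4]
finger_gap: 20.9
{'time': 5.9, 'joint_pos': array([-3.91111052e+01,  1.27415337e+01,  9.42112293e+01,  4.08745108e-02,
        7.35006009e+01, -4.05652479e+01]), 'qd': array([ 0.02173234,  0.08711441,  0.07928654,  0.00373586, -0.03746486,
        0.07655249]), 'joint_efforts': array([  0.07299758, -47.94806957, -48.76309633,  -0.50195139,
       -10.05177051,  -1.76507492]), 'tool_pos': array([ 490.18149762, -332.21005637,   93.03705176]), 'tcp_rot': array([-179.67546343,    0.31897992,    1.44328243]), 'ft_force': array([-21.88267395,  17.36714388,  27.39486143]), 'wrist_torque': array([ 2.88842332,  3.60337912, -1.7829038 ]), 'finger_gap': 20.915750271467164}
```

```bash
python3 -m pendant '[[0.5,0,0,0,1.4],[1,0,0,0,0],[1,0,0,0,0],[1,0,0,-20,0],[1,0,0,-40,0],[1,0,0,-40,0],[1,0,30,-40,0],[1,0,40,0,0],[1,0,0,0,0],[1,0,0,0,0]]' 20; cat > iso.py <<'E'
from h import *
import sys
for c in sys.argv[1:]:
    im,P=cloud(c,"iso_"+c); hsv=cv2.cvtColor(im,cv2.COLOR_BGR2HSV)
    x,y,z=P[...,0],P[...,1],P[...,2]; n=(abs(x-510)<70)&(abs(y+330)<60)
    red=((hsv[...,0]<8)|(hsv[...,0]>172))&(hsv[...,1]>130)
    for nm,m in [("stud",n&(z>128)&(z<145)),("tongue",n&(z>115)&(z<123)&(hsv[...,1]<80)),("redbar",red&n&(z>97)&(z<117)),("dark",n&(z>200))]:
        q=P[m]
        if len(q)>5: print(c,nm,len(q),np.round(np.median(q,0),1),cv2.minAreaRect(q[:,:2].astype(np.float32)))
go([491,-358,124])
E
python3 iso.py wrist top
```

```text
time: 6.9
tool_pos: [492.8, -405.3, 230.7]
tcp_rot: [-180.0, 0.0, 0.1]
ft_force: [0.7, 0.9, 0.1]
finger_gap: 85.4
wrist stud 200 [ 489.6 -357.4  136.8] ((489.5713806152344, -357.4023132324219), (10.442107200622559, 10.694872856140137), 88.58749389648438)
wrist tongue 1588 [ 491.2 -331.4  119.1] ((490.9588317871094, -335.3116760253906), (58.36667251586914, 19.177696228027344), 87.85083770751953)
wrist redbar 183 [ 493.4 -338.6  113.6] ((491.0584716796875, -330.7054138183594), (51.719669342041016, 21.981042861938477), 86.7053451538086)
wrist dark 5741 [ 512.6 -388.   311.1] ((494.1336364746094, -387.97271728515625), (4.022141456604004, 84.58668518066406), 89.9868392944336)
top stud 14 [ 488.4 -359.4  137. ] ((487.26434326171875, -359.664306640625), (8.166260719299316, 9.987515449523926), 6.068117141723633)
top tongue 95 [ 488.7 -334.6  119.5] ((489.471435546875, -337.7822570800781), (56.67500686645508, 17.755279541015625), 86.125)
top redbar 19 [ 479.7 -330.8  110. ] ((480.0292053222656, -329.3297119140625), (47.04170608520508, 6.8749213218688965), 77.08351135253906)
top dark 3383 [ 483.9 -365.5  630. ] ((503.8882141113281, -329.84332275390625), (127.31258392333984, 120.03237915039062), 0.21655327081680298)
tcp [ 492.9 -403.8  230.3] [-1.799e+02  1.000e-01  2.000e-01]
shift tool: [ -1.6 -45.6 106.3]
```

```bash
python3 -m pendant '[[0.28,-3.3,-23,0,0],[0.28,0,-23.4,0,0],[0.28,0,0,30,0],[0.28,0,0,30,0],[0.28,0,0,0,0],[0.28,0,0,0,0],[0.28,0,0,0,0]]'; python3 -c "
from h import *
go([489.6,-357.4,123])"
```

```text
time: 7.7
tool_pos: [490.4, -358.6, 173.2]
tcp_rot: [179.9, -0.1, 0.2]
ft_force: [-0.1, 0.1, 0.1]
finger_gap: 23.9
tcp [ 490.4 -358.6  173.2] [ 1.799e+02 -1.000e-01  2.000e-01]
shift tool: [-0.9 -1.2 50.2]
```

```bash
python3 -m pendant '[[0.28,-1,-1,20,0],[0.28,0,0,20,0],[0.28,0,0,9,0],[0.16,0,0,0,0],[0.16,0,0,0,0],[0.16,0,0,0,0]]' && python3 -m pendant '[[0.16,6.4,-0.45,0,-8],[0.16,6.4,-0.45,0,-8],[0.16,6.4,-0.45,0,-8],[0.16,6.4,-0.45,0,-8],[0.16,6.4,-0.45,0,-8],[0.16,6.4,-0.45,0,-8],[0.16,6.4,-0.45,0,-8],[0.16,6.4,-0.45,0,-8],[0.16,6.4,-0.45,0,-8],[0.16,6.4,-0.45,0,-8]]'
```

```text
time: 8.3
tool_pos: [489.4, -358.0, 124.0]
tcp_rot: [179.9, -0.1, 0.2]
ft_force: [0.3, 0.3, 1.1]
finger_gap: 13.5
time: 9.3
tool_pos: [534.7, -319.7, 123.8]
tcp_rot: [179.9, 0.1, 80.5]
ft_force: [0.1, -0.9, 0.1]
finger_gap: 13.4
```

```bash
python3 -m pendant '[[0.16,6.4,-0.45,0,-8],[0.16,3,0,0,-2],[0.16,2,0,0,0],[0.16,0,0,0,0]]'; python3 -m pendant '[[0.5,-1,0,0,0],[0.5,0,0,0,0],[0.5,0,0,-30,0],[0.5,0,0,-40,0],[0.6,0,45,-40,0],[1,0,50,0,0],[1,0,0,0,0],[1,0,0,0,0]]'; python3 iso.py wrist top; python3 - <<'E'
from h import *
im,P=cloud("wrist","w3"); np.save("w3.npy",P); z=P[...,2]
n=(abs(P[...,0]-510)<80)&(abs(P[...,1]+330)<70)&(z>72)&(z<80.5)
q=P[n]; print(len(q),cv2.minAreaRect(q[:,:2].astype(np.float32)))
E
```

```text
time: 9.7
tool_pos: [535.0, -311.6, 124.1]
tcp_rot: [179.9, 0.4, 90.1]
ft_force: [0.0, -15.0, -4.2]
finger_gap: 13.6
time: 10.5
tool_pos: [622.5, -307.6, 223.9]
tcp_rot: [-179.9, -0.1, 90.3]
ft_force: [-0.9, 0.7, 0.1]
finger_gap: 85.2
wrist stud 228 [ 538.1 -314.1  136.9] ((537.9876098632812, -314.1961364746094), (10.513128280639648, 10.37071418762207), 68.76261138916016)
wrist tongue 1926 [ 511.9 -313.1  119.1] ((517.1533813476562, -333.8086242675781), (55.58993911743164, 61.5989990234375), 0.24091187119483948)
wrist redbar 1443 [ 495.3 -340.8  114.3] ((495.38189697265625, -344.2055358886719), (44.596771240234375, 14.025874137878418), 89.78607940673828)
top stud 7 [ 537.6 -316.9  137.2] ((537.5947265625, -317.1639404296875), (6.058597087860107, 5.4031267166137695), 15.222206115722656)
top dark 1860 [ 527.9 -308.7  637.2] ((522.6780395507812, -291.9770812988281), (58.74567413330078, 162.5907440185547), 60.06662368774414)
tcp [ 621.3 -308.2  225.4] [-180.    -0.    90.2]
shift tool: [ -49.4 -130.4  101.5]
3301 ((505.57647705078125, -335.97430419921875), (89.32661437988281, 59.26349639892578), 87.73562622070312)
```

View pics/w3.png

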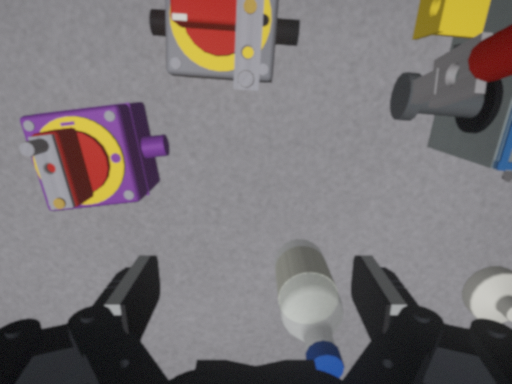

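Viewed: the isolator at top has its hasp tongue running out square to the bar, with the stud at (247,78). The measured stud lies square to the bar and the bar is at its stop. Lever next.

```bash
python3 -m pendant '[[1,0,0,-40,4.6],[1,0,0,-35,0],[1,41,-24,0,0],[1,41,-24,0,0],[1,41,-23,0,0],[1,0,0,0,0],[1,0,0,0,0],[1,0,0,0,0]]'; cat > lev.py <<'E'
from h import *
import sys
for c in sys.argv[1:]:
    im,P=cloud(c,"lev_"+c); hsv=cv2.cvtColor(im,cv2.COLOR_BGR2HSV)
    x,y,z=P[...,0],P[...,1],P[...,2]
    red=((hsv[...,0]<8)|(hsv[...,0]>172))&(hsv[...,1]>130)&(abs(x-470)<130)&(abs(y+180)<60)
    q=P[red]; print(c,len(q),"pct5/50/95",np.round(np.percentile(q,[3,50,97],0),1).tolist())
    t=q[q[:,2]>np.percentile(q[:,2],97)-4]; print("top",len(t),np.round(t.mean(0),1))
    blue=(hsv[...,0]>95)&(hsv[...,0]<130)&(hsv[...,1]>100)&(z>100)&(z<120)&(abs(x-540)<150)&(abs(y-15)<190)
    print("rim",cv2.minAreaRect(P[blue][:,:2].astype(np.float32)))
    ye=(hsv[...,0]>18)&(hsv[...,0]<35)&(hsv[...,1]>150)&(abs(y+150)<60)&(z>30)
    if ye.sum()>5: print("yellow",np.round(np.percentile(P[ye],[3,50,97],0),1).tolist())
E
python3 lev.py wrist scene; python3 -c "
from h import *
go([520,-177.5,181])"
```

```text
time: 11.45
tool_pos: [560.5, -181.1, 301.6]
tcp_rot: [179.9, 0.1, 85.5]
ft_force: [-0.4, -0.4, 0.1]
finger_gap: 85.3
wrist 924 pct5/50/95 [[506.1, -184.8, 224.7], [515.4, -175.4, 227.6], [525.2, -165.8, 229.9]]
top 781 [ 516.7 -175.5  227.9]
rim ((532.6658935546875, -9.363578796386719), (203.4387969970703, 158.8241729736328), 85.77007293701172)
yellow [[469.8, -163.8, 45.1], [483.0, -136.6, 46.7], [496.6, -110.2, 84.8]]
scene 197 pct5/50/95 [[509.9, -187.0, 171.9], [529.1, -176.4, 207.7], [538.0, -165.8, 230.0]]
top 40 [ 518.1 -176.4  228.5]
rim ((534.1786499023438, 19.277664184570312), (261.1568298339844, 163.76637268066406), 85.71937561035156)
yellow [[468.3, -164.5, 40.4], [487.6, -142.0, 48.0], [500.6, -114.1, 85.0]]
tcp [ 560.7 -181.5  300.9] [179.9   0.   85.5]
shift tool: [  0.9 -41.  119.9]
```

View pics/lev_wrist.png

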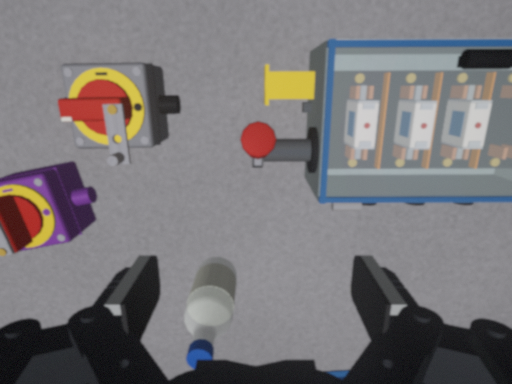

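The lever's red ball is at (258,140). Its top centre is at about (517,-176), which agrees with the housing model. The lug is clear of the path.

```bash
python3 -m pendant '[[1,2,-44,0,0],[1,0,0,20,0],[1,0,0,40,0],[1,0,0,40,0],[1,0,0,20,0],[0,0,0,0,0],[0,0,0,0,0],[0,0,0,0,0],[0,0,0,0,0],[0,0,0,0,0]]' 50
```

```text
time: 12.55
tool_pos: [518.0, -176.0, 182.7]
tcp_rot: [179.8, 0.1, 85.5]
ft_force: [0.1, -3.2, 5.6]
finger_gap: 22.7
```

```bash
python3 -m pendant '[[0,0,-20.5,1.6,0],[0,0,-20,4.8,0],[0,0,-19,7.9,0],[0,0,-17.5,10.7,0],[0,0,-15.6,13.4,0],[0,0,0,0,0]]'
```

```text
time: 13.15
tool_pos: [423.7, -168.9, 141.3]
tcp_rot: [179.9, 0.1, 85.5]
ft_force: [2.6, -8.7, -6.2]
finger_gap: 22.5
```

```bash
python3 -m pendant '[[0,0,-13.4,15.6,0],[0,0,-10.7,17.5,0],[0,0,-7.9,19,0],[0,0,-4.8,20,0],[0,0,-1.6,18.5,0],[0,0,0,0,0],[0,0,0,0,0]]'; python3 lev.py scene top
```

```text
time: 13.85
tool_pos: [387.9, -166.3, 52.5]
tcp_rot: [179.8, 0.2, 85.5]
ft_force: [3.6, -6.7, -3.7]
finger_gap: 22.3
scene 139 pct5/50/95 [[395.6, -179.8, 82.0], [425.5, -168.1, 94.7], [454.0, -158.2, 100.1]]
top 53 [ 415.3 -167.7   98.2]
rim ((535.402099609375, 19.671234130859375), (261.33807373046875, 165.76968383789062), 86.08293914794922)
yellow [[468.9, -164.6, 41.2], [487.2, -142.3, 47.9], [499.9, -114.1, 85.5]]Traceback (most recent call last):
  File "lev.py", line 7, in <module>
    q=P[red]; print(c,len(q),"pct5/50/95",np.round(np.percentile(q,[3,50,97],0),1).tolist())
                                                   ~~~~~~~~~~~~~^^^^^^^^^^^^^^^
    return _quantile_unchecked(
        a, q, axis, out, overwrite_input, method, keepdims, weights)
    return _ureduce(a,
                    func=_quantile_ureduce_func,
    ...<5 lines>...
                    overwrite_input=overwrite_input,
                    method=method)
    r = func(a, **kwargs)
    result = _quantile(arr,
                       quantiles=q,
    ...<2 lines>...
                       out=out,
                       weights=wgt)
    slices_having_nans = np.isnan(arr[-1, ...])
                                  ~~~^^^^^^^^^
IndexError: index -1 is out of bounds for axis 0 with size 0
```

```bash
python3 -c "
import cv2
a=cv2.imread('pics/lev_scene.png')[90:260,130:350]; cv2.imwrite('pics/c1.png',cv2.resize(a,None,fx=3.5,fy=3.5))"
```

```text
(no output)
```

View pics/c1.png

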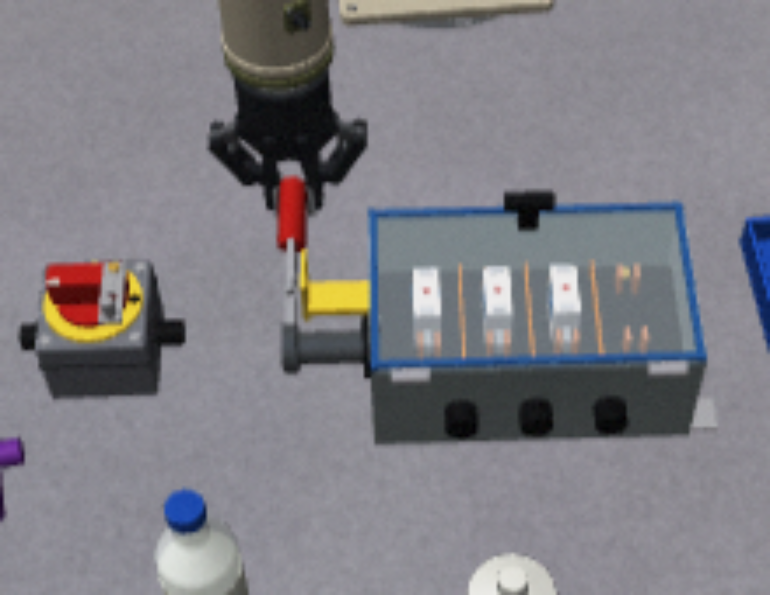

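The lever is mostly down but slipped out along the pads, so I'm releasing it and measuring.

```bash
python3 -m pendant '[[1,0,0,0,0],[1,0,0,0,0],[1,0,0,0,0],[1,0,0,0,0],[1,0,0,-40,0],[1,0,0,-50,0],[1,0,20,-50,0],[1,0,0,-30,0],[1,0,0,0,0],[1,0,0,0,0]]'; cat > lv2.py <<'E'
from h import *
th=np.radians(-4.35); O=np.array([518.3,-176.5]); M=np.array([[np.cos(th),np.sin(th)],[-np.sin(th),np.cos(th)]])
for c in ["wrist","scene"]:
    im,P=cloud(c,"lv2_"+c); hsv=cv2.cvtColor(im,cv2.COLOR_BGR2HSV); x,y,z=P[...,0],P[...,1],P[...,2]
    red=((hsv[...,0]<8)|(hsv[...,0]>172))&(hsv[...,1]>130)&(abs(x-430)<100)&(abs(y+170)<40)&(z>20)&(z<160)
    q=P[red]; L=(q[:,:2]-O)@M.T
    ridge=abs(L[:,1]-np.median(L[:,1]))<5
    xx,zz=L[ridge,0],q[ridge,2]; k=np.polyfit(xx,zz,1)
    print(c,len(q),"x",np.percentile(xx,[2,98]).round(1),"y",np.percentile(L[:,1],[2,50,98]).round(1),"top line slope deg",np.degrees(np.arctan(k[0])).round(2),"top z at x=-130",np.polyval(k,-130).round(1))
E
python3 lv2.py; python3 -c "
from h import *
go([388,-166,83])"
```

```text
time: 14.95
tool_pos: [405.2, -166.3, 218.4]
tcp_rot: [179.9, 0.0, 85.6]
ft_force: [0.2, -0.3, -0.3]
finger_gap: 85.3
wrist 1719 x [-128.8  -66.8] y [-9.3  1.1 10.8] top line slope deg -3.72 top z at x=-130 97.4
scene 137 x [-123.8  -66.1] y [-9.5  1.1  9.6] top line slope deg -8.91 top z at x=-130 102.0
tcp [ 404.  -165.8  216.3] [-1.799e+02 -1.000e-01  8.560e+01]
shift tool: [ -1.6 -15.6 133.3]
```

The grip spans local x -129..-67, so the pivot sits about 31 mm behind where I assumed and the lever started tilted. It is now about 5° short of level. I'll find the hub, then regrip at the middle.

```bash
python3 -m pendant '[[1,-1,16.8,30,0],[1,0,0,40,0],[1,0,0,40,0],[1,0,0,30,0],[1,0,0,14,0],[0,0,0,0,0],[0,0,0,0,0],[0,0,0,0,0],[0,0,0,0,0],[0,0,0,0,0]]' 80; python3 - <<'E'
from h import *
th=np.radians(-4.35); O=np.array([518.3,-176.5]); M=np.array([[np.cos(th),np.sin(th)],[-np.sin(th),np.cos(th)]])
for c in ["scene","top"]:
    im,P=cloud(c); L=(P[...,:2]-O)@M.T; z=P[...,2]
    m=(L[...,1]>5)&(L[...,1]<55)&(L[...,0]>-15)&(L[...,0]<80)&(z>55)&(z<110)
    print(c,m.sum(),np.percentile(L[m],[3,50,97],0).round(1).tolist(),np.percentile(z[m],[3,50,97]).round(1), L[m&(z>np.percentile(z[m],85))].mean(0).round(1))
E
```

```text
time: 16.05
tool_pos: [422.3, -168.9, 65.1]
tcp_rot: [179.9, 0.0, 85.6]
ft_force: [0.3, 0.1, 3.0]
finger_gap: 22.2
scene 174 [[22.3, 5.6], [39.1, 29.7], [46.1, 52.7]] [64.  80.6 87.3] [34.3 22. ]
top 132 [[19.4, 7.3], [31.0, 32.1], [43.4, 53.5]] [74.1 81.6 87. ] [30.8 26.3]
```

```bash
python3 -m pendant '[[0,0,-0.3,5,0],[0,0,-0.3,5,0],[0,0,0,2,0],[0,0,0,0,0],[0,0,0,0,0]]';python3 -m pendant '[[0.4,0,0,0,0],[1,0,0,0,0],[1,0,0,0,0],[1,0,0,0,0],[1,0,0,-40,0],[1,0,0,-50,0],[1,0,0,-50,0],[1,0,0,-30,0],[1,0,0,0,0],[1,0,0,0,0]]'; python3 lv2.py
```

```text
time: 16.65
tool_pos: [421.4, -168.9, 52.4]
tcp_rot: [179.9, 0.0, 85.6]
ft_force: [1.3, 0.4, 2.2]
finger_gap: 22.0
time: 17.65
tool_pos: [421.3, -168.7, 222.5]
tcp_rot: [179.9, 0.0, 85.6]
ft_force: [-0.3, -0.0, -1.3]
finger_gap: 85.1
wrist 1623 x [-129.7  -68.2] y [-9.2  0.8 10.6] top line slope deg 0.11 top z at x=-130 82.6
scene 138 x [-128.  -66.] y [-9.8  0.4 11.5] top line slope deg -1.52 top z at x=-130 84.6
```

The lever is level, with a slope of 0.1° and its axis at z ≈ 70.6. Next I'll go above the cover bar and measure it.

```bash
python3 -m pendant '[[1,39,-12,-6,0],[1,39,-12,-6,0],[1,39,-12,-6,0],[1,39,-12,-6,0],[1,39,-12,-6,0],[1,0,0,0,0],[1,0,0,0,0],[1,0,0,0,0]]'; cat > bar.py <<'E'
from h import *
for c in ["wrist"]:
    im,P=cloud(c,"bar_"+c); x,y,z=P[...,0],P[...,1],P[...,2]
    m=(z>141)&(z<152)&(abs(x-475)<30)&(abs(y-22)<40); q=P[m]
    print(len(q),np.round(np.median(q,0),1),cv2.minAreaRect(q[:,:2].astype(np.float32)),q[:,2].max().round(1))
    for k in optics.search_frame(c,"fuse0_c")[:5]: print(k)
    for k in optics.search_frame(c,"cover_bar")[:2]: print(k)
go([475,22,121])
E
python3 bar.py
```

```text
time: 18.55
tool_pos: [375.7, 30.0, 250.6]
tcp_rot: [-179.9, 0.0, 85.5]
ft_force: [-0.5, 0.4, 0.0]
finger_gap: 85.6
710 [471.8  25.  146.2] ((473.3795471191406, 25.153085708618164), (39.3280029296875, 13.5524263381958), 86.15591430664062) 149.1
{'at': [511.1, 22.6, 109.5], 'score': 0.72}
{'at': [516.4, 21.0, 112.9], 'score': 0.56}
tcp [376.   29.6 251.2] [-179.9    0.    85.4]
shift tool: [  0.3  99.4 130. ]
```

View pics/bar_wrist.png

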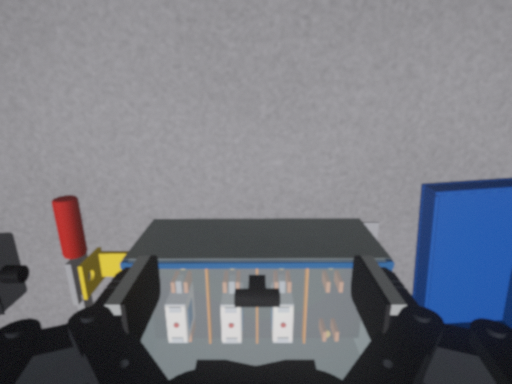

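The bar at pixel (258,298) measures (474,24), height as expected. The lever is level at left.

```bash
python3 -m pendant '[[1,1,33,0,0],[1,1,33,0,0],[1,0,32,10,0],[1,0,0,40,0],[1,0,0,40,0],[1,0,0,30,0],[1,0,0,9,0],[1,0,0,0,0],[1,0,0,0,0]]'; python3 -c "
from h import *
go([474,24,121])"
```

```text
time: 19.6
tool_pos: [475.1, 24.5, 124.5]
tcp_rot: [179.9, -0.0, 85.5]
ft_force: [-0.3, -0.1, 0.4]
finger_gap: 85.9
tcp [475.1  24.5 124.5] [179.9  -0.   85.5]
shift tool: [-0.6 -1.   3.5]
```

```bash
python3 -m pendant '[[0,-0.6,-1,3,0],[0,0,0,0,0],[0,0,0,0,0],[0,0,0,0,0],[0,0,0,0,0],[0,0,0,0,0]]' 90; python3 -c "
import numpy as np
f=np.radians(np.arange(0,101,10)); X=-140*np.cos(f)+35*np.sin(f); Z=140*np.sin(f)+35*np.cos(f)
print(np.c_[np.diff(X),-np.diff(Z)].round(1).tolist())"
```

```text
time: 20.2
tool_pos: [473.5, 23.8, 121.3]
tcp_rot: [179.9, 0.1, 85.6]
ft_force: [-3.3, -3.7, 7.5]
finger_gap: 38.1
[[8.2, -23.8], [12.2, -22.0], [15.8, -19.5], [19.0, -16.5], [21.6, -12.9], [23.5, -9.0], [24.7, -4.8], [25.2, -0.4], [24.8, 4.0], [23.8, 8.2]]
```

```bash
python3 -m pendant '[[0,0,4.1,-11.9,0],[0,0,4.1,-11.9,0],[0,0,6.1,-11,0],[0,0,6.1,-11,0],[0,0,7.9,-9.8,0],[0,0,7.9,-9.7,0],[0,0,9.5,-8.3,0],[0,0,9.5,-8.2,0],[0,0,0,0,0]]'
```

```text
time: 21.1
tool_pos: [528.7, 19.8, 201.5]
tcp_rot: [-180.0, 0.0, 85.6]
ft_force: [4.0, -3.7, -10.0]
finger_gap: 38.1
```

```bash
python3 -m pendant '[[0,0,10.8,-6.5,0],[0,0,10.8,-6.4,0],[0,0,11.8,-4.5,0],[0,0,11.7,-4.5,0],[0,0,12.4,-2.4,0],[0,0,12.4,-2.4,0],[0,0,12.6,-0.2,0],[0,0,12.6,-0.2,0],[0,0,0,0,0]]'; python3 -m pendant '[[0,0,12.4,2,0],[0,0,12.4,2,0],[0,0,12,4,0],[0,0,12,4,0],[0,0,0,0,0]]'; python3 - <<'E'
from h import *
im,P=cloud("scene","cov"); cv2.imwrite('pics/c2.png',cv2.resize(im[60:260,120:420],None,fx=2.6,fy=2.6))
E
```

```text
time: 22.0
tool_pos: [623.2, 12.7, 228.5]
tcp_rot: [-179.9, 0.0, 85.5]
ft_force: [-0.9, -3.0, -5.2]
finger_gap: 36.2
time: 22.5
tool_pos: [673.1, 9.0, 218.4]
tcp_rot: [179.8, -0.0, 85.5]
ft_force: [1.7, -1.9, 2.9]
finger_gap: 34.2
```

View pics/c2.png

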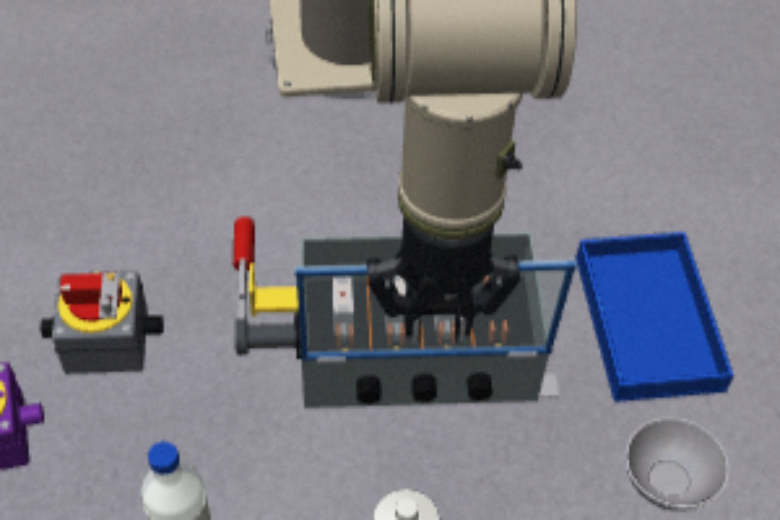

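The cover is upright, though the gap shrank to 34 mm, a sign of partial slip. I'll release, rise and measure its angle.

```bash
python3 -m pendant '[[1,0,0,0,0],[1,0,0,0,0],[1,0,0,0,0],[1,0,0,0,0],[1,0,0,-50,0],[1,0,0,-50,0],[1,0,-50,0,0],[1,0,-50,0,0],[1,0,-50,0,0],[1,0,0,0,0]]'; cat > cov.py <<'E'
from h import *
th=np.radians(-4.35); C=np.array([533.7,18]); M=np.array([[np.cos(th),np.sin(th)],[-np.sin(th),np.cos(th)]])
im,P=cloud("scene","cov2"); hsv=cv2.cvtColor(im,cv2.COLOR_BGR2HSV); L=(P[...,:2]-C)@M.T; z=P[...,2]
b=(hsv[...,0]>95)&(hsv[...,0]<130)&(hsv[...,1]>100)&(abs(L[...,1])<145)&(z>95)&(abs(L[...,0])<250)
top=b&(z>np.percentile(z[b],90)-6); print("top edge local",L[top].mean(0).round(1),z[top].mean().round(1), "angle", np.degrees(np.arctan2(z[top].mean()-105, 80-L[top][:,0].mean())).round(1))
E
python3 cov.py; python3 - <<'E'
from h import *
im,P=cloud("wrist","fz"); np.save("fz.npy",P)
for k in optics.search_frame("wrist","fuse0_c")[:6]: print(k)
for k in optics.search_frame("wrist","fuse1_c")[:6]: print(k)
go([533.7,18,200])
E
```

```text
time: 23.55
tool_pos: [515.9, 21.5, 315.4]
tcp_rot: [-179.8, -0.0, 85.6]
ft_force: [0.3, -0.9, 0.6]
finger_gap: 85.3
top edge local [85.1  0.9] 280.1 angle 91.7
{'at': [527.3, -4.5, 102.4], 'score': 0.56}
{'at': [530.8, 43.6, 100.4], 'score': 0.87}
tcp [522.8  20.6 317.5] [179.9  -0.   85.6]
shift tool: [ -1.8  10.8 117.5]
```

View pics/fz.png

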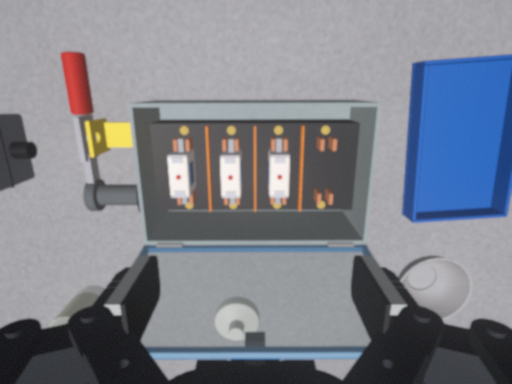

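Three fuses are visible at (180,175), (231,175) and (280,175). The fourth place is empty, and the cover stands at ~92°.

```bash
cat > fz.py <<'E'
from h import *
import sys
def fuses(P,im):
    hsv=cv2.cvtColor(im,cv2.COLOR_BGR2HSV); z=P[...,2]
    m=((z>97)&(z<107)&(abs(P[...,0]-530)<60)&(abs(P[...,1]-18)<125)).astype(np.uint8)
    n,l,s,c=cv2.connectedComponentsWithStats(m)
    for i in range(1,n):
        if s[i,4]>120:
            q=P[l==i]; b=cv2.minAreaRect(q[:,:2].astype(np.float32)); print(s[i,4],np.round(b[0],1),np.round(b[1],1),round(b[2],1),q[:,2].mean().round(1))
if __name__=="__main__":
    fuses(np.load("fz.npy"),cv2.imread("pics/fz.png"))
    P=np.load("fz.npy"); im=cv2.imread("pics/fz.png"); hsv=cv2.cvtColor(im,cv2.COLOR_BGR2HSV)
    im2,P2=cloud("top","tr"); hsv=cv2.cvtColor(im2,cv2.COLOR_BGR2HSV)
    b=(hsv[...,0]>95)&(hsv[...,0]<130)&(hsv[...,1]>100)&(P2[...,2]<45)&(abs(P2[...,0]-491)<150)&(abs(P2[...,1]-325)<140)&(P2[...,2]>-5)
    print("tray",cv2.minAreaRect(P2[b][:,:2].astype(np.float32)),P2[b].mean(0).round(1))
E
python3 fz.py
```

```text
257 [ 500.6 -105.9] [ 4.3 61. ] 87.0 102.5
857 [527.9 -64.1] [22.3 48.5] 85.4 101.4
843 [533.   -7.1] [21.8 49.2] 85.0 101.5
840 [536.4  47.9] [21.7 48.5] 86.4 101.5
tray ((530.046875, 320.2746276855469), (103.08122253417969, 209.9147186279297), 89.28875732421875) [531.8 320.3   9.8]
```

```bash
python3 - <<'E'
from h import *
P=np.load("fz.npy"); im=cv2.imread("pics/fz.png"); 
for u,v in [(208,150),(208,165),(255,165),(302,165),(302,200)]:
    print(im[v,u-1:u+2].tolist(),np.round(P[v,u-2:u+3,2],1))
E
```

```text
[[80, 138, 209], [72, 127, 196], [73, 102, 154]] [57.3 68.7 70.3 64.3 57.9]
[[85, 129, 190], [76, 135, 205], [70, 118, 183]] [57.3 57.6 69.7 69.8 60.2]
[[82, 131, 194], [82, 132, 198], [87, 114, 163]] [58.  56.8 70.7 56.5 57.5]
[[70, 136, 212], [76, 129, 199], [80, 103, 152]] [63.2 68.1 70.3 57.9 57.4]
[[74, 114, 172], [80, 91, 120], [79, 81, 87]] [69.4 56.6 58.1 57.6 56.4]
```

Dividers top out at z ≈ 70, so grasping with the TCP at 76 and a 40 mm opening is clear. First fuse is the +28 one.

```bash
python3 -m pendant '[[0.47,28.3,11.5,0,0],[0.47,0,0,45,0],[0.47,0,0,45,0],[0.47,0,0,45,0],[0.47,0,0,20,0],[0.47,0,0,0,0],[0.47,0,0,0,0]]'; python3 -c "
from h import *
go([536.4,47.9,76])"
```

```text
time: 24.5
tool_pos: [536.6, 47.9, 162.3]
tcp_rot: [-180.0, -0.0, 85.5]
ft_force: [0.2, 0.3, 0.6]
finger_gap: 40.2
tcp [536.6  47.9 162.3] [-180.    -0.    85.5]
shift tool: [-0.  -0.2 86.3]
```

```bash
python3 -m pendant '[[0.47,0,0,40,0],[0.47,0,0,30,0],[0.47,0,0,16,0],[0,0,0,0,0],[0,0,0,0,0],[0,0,0,0,0],[0,0,0,0,0],[0,0,0,-15,0],[0,0,0,-40,0],[0,0,0,-50,0]]' 60; python3 -m pendant '[[0,0,0,-20,0],[0,45,-8,0,0],[0,45,-8,0,0],[0,45,-8,0,0],[0,45,-8,0,0],[0,0,0,0,0],[0,0,0,0,0]]'; cat > tray.py <<'E'
from h import *
for c in ["top","wrist"]:
    im,P=cloud(c,"tr_"+c); hsv=cv2.cvtColor(im,cv2.COLOR_BGR2HSV)
    b=(hsv[...,0]>95)&(hsv[...,0]<130)&(hsv[...,1]>100)&(P[...,2]<45)&(abs(P[...,0]-491)<200)&(abs(P[...,1]-325)<180)&(P[...,2]>-5)
    rim=b&(P[...,2]>29)
    for nm,m in (("all",b),("rim",rim)):
        if m.sum()>10: print(c,nm,m.sum(),cv2.minAreaRect(P[m][:,:2].astype(np.float32)),np.percentile(P[m],[1,99],0).round(0).tolist())
go([492,327,25])
E
python3 tray.py
```

```text
time: 25.5
tool_pos: [533.9, 48.0, 181.1]
tcp_rot: [-179.8, 0.0, 85.6]
ft_force: [1.4, -0.3, -1.5]
finger_gap: 20.7
time: 26.2
tool_pos: [517.5, 231.1, 202.2]
tcp_rot: [179.9, -0.0, 85.7]
ft_force: [-0.1, 0.6, -0.3]
finger_gap: 20.9
top all 1067 ((533.57568359375, 299.47418212890625), (144.7198944091797, 217.3437042236328), 89.6629638671875) [[427.0, 227.0, -1.0], [634.0, 369.0, 39.0]]
top rim 232 ((530.0327758789062, 293.1243591308594), (131.89393615722656, 210.37286376953125), 89.69335174560547) [[425.0, 227.0, 29.0], [634.0, 358.0, 41.0]]
wrist all 25415 ((529.9906005859375, 295.63848876953125), (128.75132751464844, 208.40859985351562), 89.6773910522461) [[427.0, 234.0, 3.0], [631.0, 358.0, 35.0]]
wrist rim 2862 ((529.9906005859375, 295.63848876953125), (128.75132751464844, 208.40859985351562), 89.6773910522461) [[426.0, 232.0, 29.0], [633.0, 360.0, 36.0]]
tcp [517.9 229.3 201.7] [179.9   0.   85.5]
shift tool: [ 95.4 -33.5 176.7]
```

The tray has been knocked to about (530,294). Placing the first fuse at (480,274).

```bash
python3 -m pendant '[[0,21,-20.5,0,0],[0,20.6,-20.8,0,0],[0,0,0,40,0],[0,0,0,40,0],[0,0,0,40,0],[0,0,0,30,0],[0,0,0,15,0],[0,0,0,0,0],[0,0,0,0,0]]'; python3 -c "
from h import *
go([480,274,25])"
```

```text
time: 27.2
tool_pos: [480.9, 274.4, 37.3]
tcp_rot: [179.9, -0.0, 85.5]
ft_force: [-0.0, 0.3, -0.3]
finger_gap: 20.9
tcp [480.9 274.4  37.3] [179.9  -0.   85.5]
shift tool: [-0.5 -0.8 12.3]
```

```bash
python3 -m pendant '[[0,0,0,6,0],[0,0,0,5,0],[0,0,0,0,0],[0.47,0,0,0,0],[0.47,0,0,0,0],[0.47,0,0,0,0],[0.47,0,0,-30,0],[0.47,0,0,-50,0],[0.47,0,0,-50,0],[0.47,0,0,-30,0]]'; python3 -m pendant '[[0.47,-46,12,0,0],[0.47,-46,12,0,0],[0.47,-46,12,0,0],[0.47,-46,12,0,0],[0.47,-46,13,0,0],[0.47,-46,13,0,0],[0.47,0,0,0,0],[0.47,0,0,0,0]]'; python3 -c "
from h import *
go([533,-7.1,76])"
```

```text
time: 28.2
tool_pos: [481.1, 275.3, 189.8]
tcp_rot: [179.7, -0.2, 85.6]
ft_force: [1.4, 0.0, 0.8]
finger_gap: 40.1
time: 29.0
tool_pos: [532.1, -7.4, 184.9]
tcp_rot: [180.0, -0.0, 85.4]
ft_force: [-0.5, -0.5, 0.1]
finger_gap: 40.3
tcp [532.1  -7.4 184.9] [180.   -0.   85.4]
shift tool: [  0.3   0.9 108.9]
```

```bash
python3 -m pendant '[[0.47,0,0,45,0],[0.47,0,0,40,0],[0.47,0,1,24,0],[0,0,0,0,0],[0,0,0,0,0],[0,0,0,0,0],[0,0,0,0,0],[0,0,0,-15,0],[0,0,0,-40,0],[0,0,0,-50,0]]'; python3 -m pendant '[[0,0,0,-20,0],[0,40,0,0,0],[0,40,0,0,0],[0,40,0,0,0],[0,40,0,0,0],[0,40,0,0,0],[0,0,0,0,0],[0,0,0,0,0]]'; sed -i '$s/.*/go([580,274,25])/' tray.py; python3 tray.py
```

```text
time: 30.0
tool_pos: [532.2, -5.3, 182.7]
tcp_rot: [-179.9, -0.0, 85.6]
ft_force: [1.6, -0.5, -0.6]
finger_gap: 20.9
time: 30.8
tool_pos: [548.9, 194.9, 203.6]
tcp_rot: [179.8, -0.1, 85.7]
ft_force: [-0.2, -1.0, -1.3]
finger_gap: 21.2
top all 1189 ((532.8947143554688, 310.971435546875), (132.54061889648438, 223.64035034179688), 80.95928955078125) [[426.0, 271.0, -1.0], [582.0, 370.0, 39.0]]
top rim 156 ((531.831787109375, 304.37811279296875), (118.8999252319336, 223.50685119628906), 81.04408264160156) [[425.0, 232.0, 29.0], [629.0, 359.0, 41.0]]
wrist all 28860 ((529.9757690429688, 295.56591796875), (129.11727905273438, 208.66058349609375), 89.71240997314453) [[427.0, 231.0, 3.0], [631.0, 358.0, 35.0]]
wrist rim 4278 ((529.9729614257812, 295.5726623535156), (129.0970916748047, 208.66140747070312), 89.72474670410156) [[426.0, 231.0, 29.0], [633.0, 359.0, 36.0]]
tcp [548.9 193.  202.6] [179.9  -0.   85.6]
shift tool: [ 83.1  24.4 177.7]
```

Tray unchanged.

```bash
python3 -m pendant '[[0,41.5,12,0,0],[0,41.6,12.4,0,0],[0,0,0,40,0],[0,0,0,40,0],[0,0,0,40,0],[0,0,0,30,0],[0,0,0,15,0],[0,0,0,10,0],[0,0,0,2,0],[0,0,0,0,0]]'; python3 -m pendant '[[0,0,0,0,0],[0.47,0,0,0,0],[0.47,0,0,0,0],[0.47,0,0,0,0],[0.47,0,0,-30,0],[0.47,0,0,-50,0],[0.47,0,0,-50,0],[0.47,0,0,-30,0]]';  python3 -c "
from h import *
go([527.9,-64.1,76])"
```

```text
time: 31.9
tool_pos: [580.5, 274.1, 25.4]
tcp_rot: [179.9, -0.1, 85.5]
ft_force: [-0.2, 0.8, -0.5]
finger_gap: 21.4
time: 32.7
tool_pos: [580.9, 274.6, 189.2]
tcp_rot: [179.7, -0.1, 85.6]
ft_force: [0.7, 1.2, 0.3]
finger_gap: 40.1
tcp [580.9 274.6 189.2] [ 1.797e+02 -1.000e-01  8.560e+01]
shift tool: [-342.1  -27.2  112.2]
```

```bash
python3 -m pendant '[[0.47,-40,-14,0,0],[0.47,-43,-13.2,0,0],[0.47,-43,0,0,0],[0.47,-43,0,0,0],[0.47,-43,0,0,0],[0.47,-43,0,0,0],[0.47,-43,0,0,0],[0.47,-44,0,0,0],[0.47,0,0,0,0],[0.47,0,0,0,0]]'; python3 -c "
from h import *
go([527.9,-64.1,76])"
```

```text
time: 33.7
tool_pos: [525.6, -65.7, 184.0]
tcp_rot: [180.0, -0.0, 85.4]
ft_force: [0.1, 0.2, 0.4]
finger_gap: 40.1
tcp [525.6 -65.7 184. ] [180.   -0.   85.4]
shift tool: [  1.7   2.1 108. ]
```

```bash
python3 -m pendant '[[0.47,1.7,2,45,0],[0.47,0,0,40,0],[0.47,0,0,23,0],[0,0,0,0,0],[0,0,0,0,0],[0,0,0,0,0],[0,0,0,0,0],[0,0,0,-15,0],[0,0,0,-40,0],[0,0,0,-50,0]]'; python3 -m pendant '[[0,0,0,-20,0],[0,43,-4,0,0],[0,43,-4,0,0],[0,43,-4,0,0],[0,43,-4,0,0],[0,43,-4,0,0],[0,43,-4,0,0],[0,30,0,0,0],[0,0,0,0,0],[0,0,0,0,0]]'; sed -i '$s/.*/go([530,318,25])/' tray.py; python3 tray.py
```

```text
time: 34.7
tool_pos: [527.1, -63.2, 182.0]
tcp_rot: [-179.9, -0.0, 85.6]
ft_force: [1.2, -0.6, -1.3]
finger_gap: 21.3
time: 35.7
tool_pos: [526.9, 226.4, 202.8]
tcp_rot: [179.8, -0.0, 85.7]
ft_force: [0.0, -0.2, -1.3]
finger_gap: 21.3
top all 986 ((533.635009765625, 299.6710205078125), (145.4202117919922, 217.38787841796875), 89.66658020019531) [[427.0, 227.0, -1.0], [634.0, 370.0, 39.0]]
top rim 238 ((530.10107421875, 293.22418212890625), (132.39865112304688, 210.45179748535156), 89.63398742675781) [[425.0, 227.0, 30.0], [634.0, 358.0, 41.0]]
wrist all 23402 ((529.7648315429688, 295.4654541015625), (129.1104736328125, 208.29689025878906), 89.56814575195312) [[427.0, 233.0, 3.0], [631.0, 358.0, 35.0]]
wrist rim 3224 ((529.84375, 295.6812744140625), (128.8937225341797, 208.23744201660156), 89.6791000366211) [[426.0, 232.0, 29.0], [633.0, 360.0, 36.0]]
tcp [526.8 224.9 202.1] [179.9  -0.   85.5]
shift tool: [ 93.   -4.4 177.1]
```

View pics/tr_wrist.png

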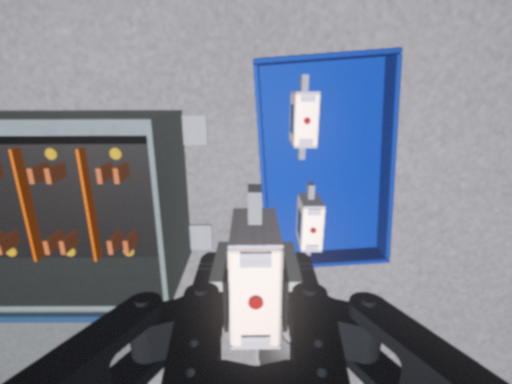

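Two fuses stand in the tray at (305,120) and (312,222), and the third is in the grip. Placing it now.

```bash
python3 -m pendant '[[0,47,-2,0,0],[0,47,-2,0,0],[0,0,0,40,0],[0,0,0,40,0],[0,0,0,40,0],[0,0,0,30,0],[0,0,0,15,0],[0,0,0,10,0],[0,0,0,2,0],[0,0,0,0,0]]'; python3 -m pendant '[[0,0,0,0,0],[0.47,0,0,0,0],[0.47,0,0,0,0],[0.47,0,0,0,0],[0.47,0,0,-30,0],[0.47,0,0,-50,0],[0.47,0,0,-50,0],[1,0,0,-50,0],[1,0,0,-40,0],[1,0,0,0,0]]';  python3 -c "
from h import *
go([470,14,260])"; python3 cov.py
```

```text
time: 36.8
tool_pos: [530.7, 319.9, 25.3]
tcp_rot: [179.9, -0.1, 85.5]
ft_force: [0.0, -0.0, -0.9]
finger_gap: 21.2
time: 37.8
tool_pos: [532.7, 321.4, 253.0]
tcp_rot: [179.3, -0.4, 85.6]
ft_force: [0.6, 0.1, 0.4]
finger_gap: 81.2
tcp [532.7 321.4 253. ] [179.3  -0.4  85.6]
shift tool: [-311.3  -38.7   -9.6]
top edge local [95.1  0.1] 263.6 angle 95.4
```

```bash
python3 -m pendant '[[1,0,0,-45,0],[1,0,0,-35,0],[1,-44,0,0,0],[1,-44,0,0,0],[1,-44,15,0,0],[1,-44,15,0,0],[1,-44,15,0,0],[1,-44,15,0,0],[1,-43,15,0,0],[1,0,15,0,0]]';python3 -m pendant '[[1,0,0,0,0],[1,0,0,0,0]]'; cat > bar2.py <<'E'
from h import *
im,P=cloud("wrist","bar2"); np.save("bar2.npy",P); hsv=cv2.cvtColor(im,cv2.COLOR_BGR2HSV)
m=(hsv[...,2]<60)&(P[...,2]>225)&(P[...,2]<262)&(abs(P[...,0]-660)<50)&(abs(P[...,1]-8)<40)
q=P[m]; print(len(q)); 
if len(q): print(np.percentile(q,[2,50,98],0).round(1).tolist(),cv2.minAreaRect(q[:,:2].astype(np.float32)))
print(optics.search_frame("wrist","cover_bar")[:2])
go([660,8.5,222])
E
python3 bar2.py
```

```text
time: 38.85
tool_pos: [595.1, 1.1, 322.0]
tcp_rot: [-179.9, 0.1, 85.2]
ft_force: [0.3, 0.7, 0.5]
finger_gap: 85.6
time: 39.05
tool_pos: [594.8, 7.0, 322.2]
tcp_rot: [-179.8, -0.0, 85.6]
ft_force: [-0.2, 0.1, -0.4]
finger_gap: 85.3
35
[[650.3, 21.0, 243.1], [651.2, 25.1, 244.7], [652.6, 29.0, 246.9]] ((651.2396850585938, 24.962059020996094), (8.77291202545166, 2.4159977436065674), 78.86778259277344)
[{'at': [623.2, 14.0, 225.8], 'score': 0.63}]
tcp [594.8   7.7 323.1] [-179.9   -0.    85.6]
shift tool: [  5.8  65.1 101. ]
```

View pics/bar2.png

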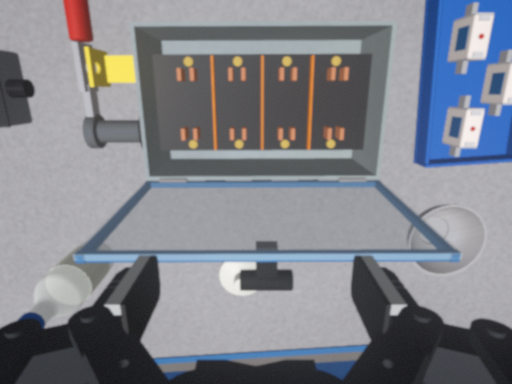

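All four places are empty and the three fuses are in the tray at right. The cover bar is at (266,280).

```bash
python3 - <<'E'
from h import *
P=np.load("bar2.npy")
for u in (246,255,266,278,288):
  for v in (272,280,286): print(u,v,np.round(P[v,u],1).tolist(),end=' ')
  print()
E
```

```text
246 272 [648.2, -3.4, 244.9] 246 280 [651.8, -3.6, 250.0] 246 286 [656.5, -4.0, 250.7] 
255 272 [649.7, 3.2, 243.3] 255 280 [652.6, 3.0, 249.7] 255 286 [657.9, 2.6, 249.3] 
266 272 [647.2, 11.6, 248.5] 266 280 [654.0, 11.1, 248.4] 266 286 [657.6, 10.8, 250.8] 
278 272 [650.9, 20.6, 243.4] 278 280 [654.6, 20.0, 248.4] 278 286 [659.2, 19.7, 249.3] 
288 272 [651.4, 28.1, 243.6] 288 280 [654.9, 27.4, 248.9] 288 286 [659.5, 27.1, 249.7]
```

```bash
python3 -m pendant '[[1,8.3,31,0,0],[1,0,30.7,0,0],[1,0,0,30,0],[1,0,0,30,0],[1,0,0,30,0],[1,0,0,10,0],[1,0,0,0,0],[1,0,0,0,0]]'; python3 -c "
from h import *
go([657,11.5,223])"
```

```text
time: 39.95
tool_pos: [658.1, 10.6, 225.6]
tcp_rot: [179.9, -0.0, 85.6]
ft_force: [-0.1, 0.5, -0.0]
finger_gap: 85.5
tcp [658.1  10.6 225.6] [179.9  -0.   85.6]
shift tool: [ 0.8 -1.1  2.6]
```

```bash
python3 -m pendant '[[0,0.8,-1,2.5,0],[0,0,0,0,0],[0,0,0,0,0],[0,0,0,0,0],[0,0,0,0,0],[0,0,0,0,0]]' 90; python3 -c "
import numpy as np
f=np.radians(np.r_[93.5,np.arange(88,-1,-5.5)]); X=-140*np.cos(f)+35*np.sin(f); Z=140*np.sin(f)+35*np.cos(f)
print(np.degrees(f[[-1]]));print(np.c_[np.diff(X),-np.diff(Z)].round(1).tolist())"
```

```text
time: 40.55
tool_pos: [657.4, 10.2, 222.8]
tcp_rot: [179.9, 0.1, 85.5]
ft_force: [-0.2, -4.4, 5.2]
finger_gap: 38.1
[0.]
[[-13.4, -3.5], [-13.7, -2.2], [-13.8, -0.9], [-13.8, 0.4], [-13.7, 1.7], [-13.5, 3.0], [-13.2, 4.3], [-12.7, 5.6], [-12.1, 6.8], [-11.4, 7.9], [-10.6, 8.9], [-9.7, 9.9], [-8.7, 10.8], [-7.6, 11.6], [-6.5, 12.3], [-5.3, 12.8], [-4.0, 13.3]]
```

```bash
python3 -m pendant '[[0,0,-13.4,-3.5,0],[0,0,-13.7,-2.2,0],[0,0,-13.8,-0.9,0],[0,0,-13.8,0.4,0],[0,0,-13.7,1.7,0],[0,0,-13.5,3,0],[0,0,-13.2,4.3,0],[0,0,-12.7,5.6,0],[0,0,0,0,0]]'
```

```text
time: 41.45
tool_pos: [549.3, 18.2, 214.7]
tcp_rot: [179.8, 0.1, 85.5]
ft_force: [-2.6, -5.7, 8.1]
finger_gap: 38.4
```

```bash
python3 -m pendant '[[0,0,-12.1,6.8,0],[0,0,-11.4,7.9,0],[0,0,-10.6,8.9,0],[0,0,-9.7,9.9,0],[0,0,-8.7,10.8,0],[0,0,-7.6,11.6,0],[0,0,-6.5,12.3,0],[0,0,-5.3,12.8,0],[0,0,-4,11,0],[0,0,0,0,0]]'
```

```text
time: 42.45
tool_pos: [479.4, 23.4, 122.7]
tcp_rot: [179.2, 0.1, 85.6]
ft_force: [26.1, -8.7, -9.4]
finger_gap: 38.2
```

```bash
python3 -m pendant '[[1,0,0,0,0],[1,0,0,0,0],[1,0,0,0,0],[1,0,0,0,0],[1,0,0,-20,0],[1,0,0,-40,0],[0,0,0,-10,0],[0,0,0,0,0],[0,0,0,0,0],[0,0,0,0,0]]' 40; cat > bar3.py <<'E'
from h import *
th=np.radians(-4.35); C=np.array([533.7,18]); M=np.array([[np.cos(th),np.sin(th)],[-np.sin(th),np.cos(th)]])
im,P=cloud("scene","bar3"); hsv=cv2.cvtColor(im,cv2.COLOR_BGR2HSV); L=(P[...,:2]-C)@M.T; z=P[...,2]
b=(hsv[...,0]>95)&(hsv[...,0]<130)&(hsv[...,1]>100)&(abs(L[...,1])<145)&(z>85)&(z<140)&(abs(L[...,0])<100)
k=np.polyfit(L[b][:,0],z[b],1); print("scene rim slope deg (- = front up)",np.degrees(np.arctan(k[0])).round(2),"front z",np.polyval(k,-80).round(1))
d=cv2.imread("pics/scene0.png"); P0=np.load("sceneP.npy"); L0=(P0[...,:2]-C)@M.T; z0=P0[...,2]; h0=cv2.cvtColor(d,cv2.COLOR_BGR2HSV)
b=(h0[...,0]>95)&(h0[...,0]<130)&(h0[...,1]>100)&(abs(L0[...,1])<145)&(z0>85)&(z0<140)&(abs(L0[...,0])<100)
k=np.polyfit(L0[b][:,0],z0[b],1); print("at start",np.degrees(np.arctan(k[0])).round(2),np.polyval(k,-80).round(1))
go([474,24,150])
E
python3 bar3.py
```

```text
time: 43.45
tool_pos: [472.4, 25.3, 189.0]
tcp_rot: [-179.8, 0.0, 85.6]
ft_force: [-0.1, -0.3, -0.6]
finger_gap: 28.3
scene rim slope deg (- = front up) -5.14 front z 127.0
at start -0.17 112.8
tcp [472.4  25.3 189.1] [-179.8    0.    85.6]
shift tool: [-1.2  1.8 39.1]
```

The cover is still about 5° open, so I'll press the bar down with shut fingertips.

```bash
python3 -m pendant '[[0,-1,2,10,0],[0,0,0,10,0],[0,0,0,8,0],[0,0,0,4,0],[0,0,0,4,0],[0,0,0,3,0],[0,0,0,0,0]]'
```

```text
time: 44.2
tool_pos: [475.4, 24.1, 151.6]
tcp_rot: [-180.0, 0.0, 85.6]
ft_force: [0.0, -0.5, 0.8]
finger_gap: 0.1
```

```bash
python3 -m pendant '[[0,0,0,2,0],[0,0,0,2,0],[0,0,0,0,0]]'; python3 bar3.py | head -1;  python3 -m pendant '[[0,0,0,2,0],[0,0,0,1,0],[0,0,0,0,0]]'
```

```text
time: 44.5
tool_pos: [475.6, 24.1, 148.0]
tcp_rot: [180.0, -0.0, 85.6]
ft_force: [-0.9, -0.0, 0.2]
finger_gap: -0.3
scene rim slope deg (- = front up) -0.19 front z 112.5
time: 44.85
tool_pos: [475.9, 24.1, 147.5]
tcp_rot: [179.9, 0.0, 85.6]
ft_force: [-10.8, 0.6, 22.0]
finger_gap: -0.3
```

Shut against its stop at 22 N. Retracting for the final checks.

```bash
python3 -m pendant '[[0,0,0,-30,0],[0,0,0,-50,0],[0,0,0,-50,0],[0,0,-40,-30,0],[0,0,-40,0,0],[0,0,0,0,0],[0,0,0,0,0]]'; python3 lv2.py; python3 bar3.py|head -2; python3 - <<'E'
from h import *
exec(open('iso.py').read().split('import sys')[1].replace('sys.argv[1:]','["scene"]'))
im,P=cloud("scene","fin"); P0=np.load("sceneP.npy")
for q in ["disinfectant","filter","dish","tray","fuse0_c"]: print(q,[(np.round(k["at"]).tolist(),round(k["score"],2)) for k in optics.search_frame("scene",q)][:4])
cv2.imwrite('pics/fin2.png',cv2.resize(im[80:300,60:440],None,fx=2.1,fy=2.1))
E
```

```text
time: 45.55
tool_pos: [395.6, 30.3, 305.3]
tcp_rot: [179.9, -0.0, 85.6]
ft_force: [0.2, -0.3, -0.6]
finger_gap: -0.0
wrist 1032 x [-129.2  -67.5] y [-6.2  5.6 12.8] top line slope deg -0.01 top z at x=-130 81.5
scene 138 x [-125.8  -66.5] y [-9.7  0.6 11.5] top line slope deg -2.2 top z at x=-130 84.7
scene rim slope deg (- = front up) -0.07 front z 112.4
at start -0.17 112.8
scene stud 20 [ 538.2 -314.7  135.9] ((537.07421875, -314.74859619140625), (12.448454856872559, 9.339936256408691), 39.1113166809082)
scene tongue 78 [ 510.3 -312.2  120.1] ((515.08837890625, -332.05133056640625), (56.11740493774414, 59.843624114990234), 89.78598022460938)
scene redbar 120 [ 496.2 -341.4  113. ] ((491.3742370605469, -345.1221923828125), (24.660842895507812, 41.885353088378906), 4.200057506561279)
tcp [396.1  30.2 304.3] [-179.9    0.    85.6]
shift tool: [-379.6  124.9  180.1]
disinfectant [([762.0, -253.0, 106.0], 0.8), ([533.0, 304.0, 8.0], 0.66)]
filter [([776.0, -29.0, 43.0], 0.81), ([450.0, -176.0, 85.0], 0.23)]
dish [([723.0, 271.0, 27.0], 0.84)]
tray [([530.0, 302.0, 9.0], 0.77)]
fuse0_c []
```

View pics/fin2.png

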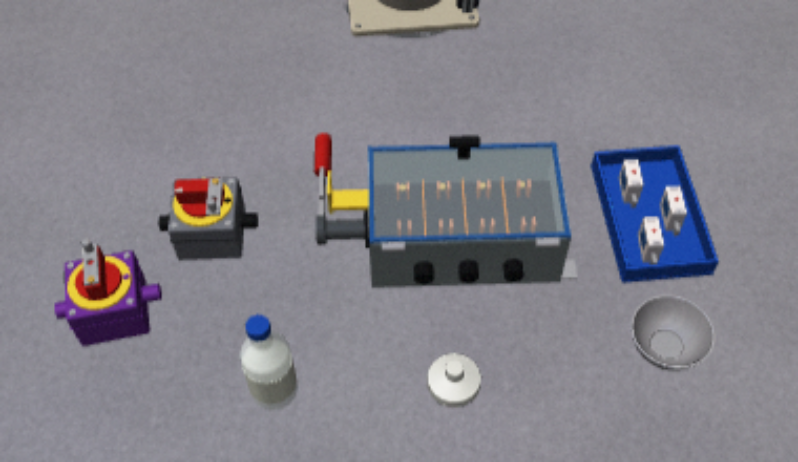

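Everything is as asked in the final view.

```bash
python3 -c "
from bench import hand_in
print(hand_in())"
```

```text
the job is handed in; nothing more can be done
None
```

The job is done in the order you asked and handed in at about 46 s of the 210 s. The isolator is off with its hasp swung right out, and the lever is level. All three fitted fuses stand in the blue tray, and the cover is shut.

**Last checks:**
- **Isolator and hasp:** the handle turned about 90° to its stop, and the hasp stud sits square to the bar.
- **Lever:** the wrist camera reads it level to about 0.1°, with its axis near 70 mm. The coarser scene camera showed about 2° of slope (tip slightly high); I trusted the close view. I judged hole alignment from this level reading and did not measure the two holes.
- **Cover:** it is level, matching its reading at the start, and was pressed shut with 22 N.
- **Bystanders:** the bottle, breathing filter and steel bowl are within measuring error of where they started.

**What went differently:**
- The first pull on the lever slipped a few degrees short, because its pivot was not where I had assumed. I gripped it again and brought it level.
- The tray was knocked a few centimetres during the run, so I measured it again before placing fuses.
- The cover stopped about 5° short when I shut it by its bar, so I pressed it home with closed fingertips.

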